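# Sort the checked spice boxes: green under the shelf, red to the tray

### The arm

A 7-joint arm with a two-finger parallel gripper is mounted at the origin on the work surface. World frame = base frame: x ahead of the robot, y to its left, z up, the work surface at z = 0. Lengths are in m, angles in rad, forces in N, time in s.
With the tool pointing down it reaches from about 0.4 to 0.85 m from the base axis. Payload 10.4 kg.
Tool frame: the origin (TCP) lies on the front face of the gripper's body, between the roots of the fingers; the fingertips stand 73 mm ahead of it and the grasp point (between the pads) lies 54 mm ahead of it; z points along the fingers, y is the line along which they close (so a half turn about z gives the same grasp; the last joint's range is limited). The gripper opens to 85 mm and grips with 20 to 120 N. Pads are 22 mm wide; open, the fingers measure 114 mm over their backs; the gripper's body (76 mm by 85 mm) begins 54 mm behind the grasp point. The pads swing forward as they close: fully open they stand 13 mm farther back than shut.
Start: joints at [-1.332, 0.332, -0.065, 1.46, 0.022, 1.35, -0.088], TCP at [0.162, 0.604, 0.304] pointing down, gripper open.
Joint ranges: [-2.6, 2.6], [-0.5, 2.12], [-1.47, 1.34], [0.16, 2.42], [-1.27, 4.41], [0.06, 2.06], [-2.6, 2.6]. Speed limits (rad/s): [2.22, 2.22, 2.79, 2.79, 3.14, 3.14, 3.14].

### API

Orientations are given as a unit quaternion [x, y, z, w].
In Python, from workcell import manip gives the robot as it stands.
- The arm moves only by the shell command python3 -m jog 'ROWS' [FORCE]. ROWS is JSON, a list of rows, each an object with "grip": the gripper command: -1 is fully open, 1 is shut, values between are in proportion; "slide": the shift along the tool's x, y, z in cm, a list of three; "yaw": the turn about the tool's z in rad. A call has 1 to 8 rows; each row shifts and turns the commanded pose from where the row before left it, along the tool's axes as they then stand; what a row does not reach is not made up. A row lasts 1/10 s, in which the tool goes at most 50 mm and 8.59 degrees, less where a joint would pass 70% of its speed; a pose out of reach is approached as far as the arm can. A call with a gripper value outside its range is refused whole. The fingers move at their own pace and stop on an object; FORCE is the grip in N (left out, the last holds). Time passes only in rows, so rows that do not move let the fingers close. It gives the time, the measured TCP pose, the force, the opening and the grip force at its end, in the units of the state.
- manip.get_obs(): the state, without advancing time (a new reading comes with each control period).
- manip.camera(name): name is "scene" or "top" or "wrist"; returns the picture (384x512x3 uint8, blue, green, red); there is no depth.
- manip.calibration(name): a dict with "vfov" (degrees; the focal length in pixels is half the picture's height over the tangent of half this angle, whatever the lens; pixels are square), "cx", "cy" (the principal point, pixels), "camera_from_world" (4x4, takes a point from world to camera coordinates). Camera axes: x right, y down, z forward; pixel columns grow to the right and rows downward; lengths in m; the calibration is good to about 2 mm. The wrist camera is an equidistant fisheye: a pixel r from the principal point sees the ray r / f radians off the axis. A picture is of the moment at which its call begins: read the wrist's pose just before it. calibration takes no time and is no camera call; for the wrist camera it gives the pose at the moment of the call.
- manip.hand_in(): hands the job in; it is judged then, once.
Trained networks look in the newest picture that a camera, given by its name, has taken for a name from the list of things; names that differ only in an ending like _2 or _b are one class to them, and where a whole thing is asked for, a point or a joint stands for the part that bears it (a point fixed in the world has none). Each returns a list of dicts, best first, with "conf" (0 to 1); they miss things now and then, are a little off and sometimes report something else, mostly with a low value. They report only what shows in the picture. A call takes as long as a camera call.
- manip.masks_of(thing, camera): "region" (384x512 bool, what is visible of it) and "centre" ([column, row] in pixels, amid what is visible of it).
The state is a dict: "clock": time; "joint_pos": joint angles; "joint_velocities": joint speeds; "tau": joint torques, N m; "position": TCP position; "ee_rot": TCP orientation; "ft_force": force on the tool from outside, world axes, zero at the start; "torque": the same for the moment, N m; "grip_width": opening from 0.0 (shut) to 1.0 (fully open); "grasp_force": force on a finger pad.
Only numpy, scipy, OpenCV 4.12 (cv2) and the standard library are available. Lean on these libraries where they do the work, as an engineer would, in place of code of your own. Each camera call takes 0.05 s, during which the arm holds its last target. There are 200 camera calls.

### The job

Sort the three spice boxes by their tags: slide each green-tagged box into a bay of its own under the low plywood shelf, pushed fully home with its tag end sticking out, and lay the red-tagged box flat, right side up, on the floor of the red-marked tray. Set the boxes down without dropping or throwing them, let go of them, and leave the tumbler, the jar, the crock and the scoop where they are.

Things in the scene. Friction and masses are not known exactly. Their poses are not given: they have to be found in the camera images.
- green_box_a: closed wooden spice box, 120 long (x) x 44 wide (y) x 50 high mm, about 0.2 kg, lying flat on the worktop; origin at the centre of its underside, z up. Its green tag is a 34 mm square on the lid, centred 38 mm from the middle towards the -x end (the tag end, which also has a green patch on its end face)
- green_box_a_tag (a point): centre of the green tag on the lid of green_box_a: 38 mm from the box's middle towards its tag end (-x), 50 mm above its underside
- green_box_b: closed wooden spice box, 120 long (x) x 44 wide (y) x 50 high mm, about 0.2 kg, lying flat on the worktop; origin at the centre of its underside, z up. Its green tag is a 34 mm square on the lid, centred 38 mm from the middle towards the -x end (the tag end, which also has a green patch on its end face)
- green_box_b_tag (a point): centre of the green tag on the lid of green_box_b: 38 mm from the box's middle towards its tag end (-x), 50 mm above its underside
- red_box: closed wooden spice box, 120 long (x) x 44 wide (y) x 50 high mm, about 0.2 kg, lying flat on the worktop; origin at the centre of its underside, z up. Its red tag is a 34 mm square on the lid, centred 38 mm from the middle towards the -x end (the tag end, which also has a red patch on its end face)
- shelf: fixed low plywood shelf, 160 deep (x) x 173 wide (y) x 69 mm high, green strip along its top near the front; origin on the worktop midway between its two bays. The front, x = -10 mm, faces the robot; rear x = +150 mm. The 12 mm roof has its underside 57 mm high; under it are two bays open at the front, 54 mm wide, 95 mm apart between centres, walls 12 mm, floored by the worktop
- bay_left (a point): home position of the +y bay, at y = +47.5 mm in the shelf's frame, on the worktop, 10 mm inside the front; the stop is 72 mm inside the front. A box pushed home has its underside centre here (within 2 mm), sticks out 48 to 50 mm, its tag end pointing to this frame's -x; x points into the bay
- bay_right (a point): home position of the -y bay, at y = -47.5 mm in the shelf's frame, on the worktop, 10 mm inside the front; the stop is 72 mm inside the front. A box pushed home has its underside centre here (within 2 mm), sticks out 48 to 50 mm, its tag end pointing to this frame's -x; x points into the bay
- tray: fixed shallow white open tray marked with red strips on its side rims and a red square on its floor, outside 160 (x) x 212 (y) x 25 mm high, walls 6 mm, floor about 6 mm thick; origin at the centre of its underside. A box fits with room for fingers, its long sides along x
- tumbler: short glass tumbler, rim diameter 68, 80 mm high, standing among the boxes; origin at the centre of its underside. Leave alone
- jar: squat amber glass jar with a yellow cap, diameter 64, 72 mm high, standing among the boxes; origin at the centre of its underside. Leave alone
- crock: white ceramic crock with a cork-rimmed lid, diameter 90, 110 mm high with its knob, standing on top of the shelf towards the rear; origin at the centre of its underside. Leave alone
- scoop: orange plastic scoop lying on the worktop, about 170 long (x) x 60 wide x 35 mm high, handle to -x; origin on the worktop near where handle and bowl meet. Leave alone

How it is judged:
By the outcome, as a careful person would: the job done as asked, in the order asked, and still so for the second after the job is handed in, with the robot touching nothing.
It also fails if it takes over 72 s, if anything falls off the work surface, if the arm or the gripper's body presses on something with over 40 N, if the wrist force passes 120 N, or if a joint passes its speed limit or range.

## Working session

There is one attempt and no reset: what is moved stays moved. The work goes in short steps, Python scripts to look and compute and a shell command to move; the robot and the scene stay as the last step left them, time stands still between calls to the robot, and variables do not carry over. Pictures are saved under pics/ and viewed, at most 10 in all, crops included, and the job is handed in when it is done.

```bash
ls; mkdir -p pics; python3 - <<'E'
from workcell import manip
import cv2,numpy as np
o=manip.get_obs(); print(o['clock'],o['position'],o['ee_rot'],o['grip_width'])
a=manip.camera("top"); cv2.imwrite("pics/top0.png",a)
b=manip.camera("scene"); cv2.imwrite("pics/scene0.png",b)
for n in("top","scene"):
    c=manip.calibration(n); print(n,c['vfov'],c['cx'],c['cy'],np.round(c['camera_from_world'],3).tolist())
for n in("top","scene"):
  for t in("green_box_a","green_box_a_tag","red_box","shelf","tray","tumbler","jar","crock","scoop"):
    print(n,t,[(round(d['conf'],2),np.round(d['centre']).tolist(),int(d['region'].sum())) for d in manip.masks_of(t,n)][:4])
E
```

```text
pics
0.0 [0.16169911 0.60343062 0.30310396] [ 1.30506815e-01  9.91447144e-01 -7.28471860e-04 -4.12972535e-05] 0.9990941212217581
top 48.518259063440546 254.20269039944404 191.58176098363353 [[0.025, -0.999, 0.025, -0.091], [-0.991, -0.029, -0.132, 0.591], [0.132, -0.022, -0.991, 1.117], [0.0, 0.0, 0.0, 1.0]]
scene 51.806779322098855 248.23996702809248 195.35363719792798 [[0.095, 0.995, -0.009, 0.024], [0.804, -0.082, -0.588, -0.444], [-0.587, 0.049, -0.808, 1.411], [0.0, 0.0, 0.0, 1.0]]
top green_box_a [(0.83, [171.0, 234.0], 812), (0.56, [121.0, 229.0], 1003)]
top green_box_a_tag [(0.7, [172.0, 231.0], 866), (0.57, [287.0, 165.0], 4485)]
top red_box []
top shelf [(0.64, [166.0, 137.0], 2882), (0.42, [281.0, 239.0], 437)]
top tray [(0.64, [290.0, 165.0], 4490), (0.38, [119.0, 229.0], 991)]
top tumbler [(0.71, [224.0, 236.0], 565)]
top jar [(0.65, [278.0, 238.0], 460), (0.59, [174.0, 111.0], 1236)]
top crock [(0.83, [174.0, 113.0], 1235)]
top scoop [(0.65, [376.0, 197.0], 1053)]
scene green_box_a [(0.67, [371.0, 163.0], 893), (0.65, [172.0, 177.0], 973), (0.62, [318.0, 166.0], 811), (0.21, [123.0, 217.0], 1097)]
scene green_box_a_tag [(0.59, [320.0, 164.0], 808)]
scene red_box [(0.94, [172.0, 178.0], 964), (0.46, [323.0, 163.0], 832)]
scene shelf [(0.8, [340.0, 264.0], 3345)]
scene tray [(0.94, [218.0, 237.0], 5122), (0.48, [349.0, 267.0], 3438)]
scene tumbler [(0.76, [272.0, 160.0], 656)]
scene jar [(0.8, [220.0, 169.0], 577)]
scene crock [(0.98, [355.0, 240.0], 1911), (0.5, [218.0, 167.0], 583), (0.37, [272.0, 158.0], 639)]
scene scoop [(0.94, [124.0, 218.0], 1120), (0.64, [271.0, 158.0], 685), (0.47, [173.0, 175.0], 976), (0.42, [349.0, 266.0], 3506)]
```

```bash
python3 - <<'E'
import cv2
a=cv2.imread("pics/top0.png"); cv2.imwrite("pics/topcrop.png",cv2.resize(a[70:290,80:430],None,fx=2.28,fy=2.28,interpolation=cv2.INTER_CUBIC))
E
```

```text
(no output)
```

View pics/topcrop.png

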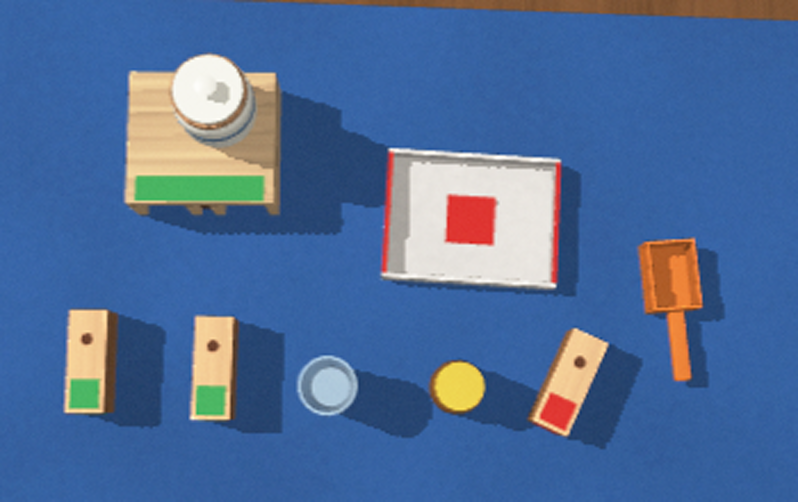

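View pics/scene0.png

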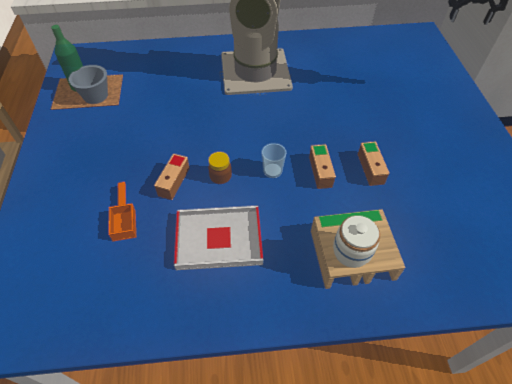

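The top view shows the green boxes at (120,229) and (171,234) and the red box at about (329,237), turned some 25°. The shelf is upper left with its open bays facing the robot, and the tray is at (288,165). All three tag ends already point toward the robot.

```bash
cat > h.py <<'E'
from workcell import manip
import cv2,numpy as np
from scipy.spatial.transform import Rotation as R
def bp(cal,name,px,z):
    px=np.atleast_2d(px).astype(float); f=192/np.tan(np.radians(cal['vfov'])/2)
    d=(px-[cal['cx'],cal['cy']])/f
    if name=="wrist":
        r=np.linalg.norm(d,axis=1,keepdims=True)+1e-12
        ray=np.hstack([d/r*np.sin(r),np.cos(r)])
    else: ray=np.hstack([d,np.ones((len(d),1))])
    T=np.array(cal['camera_from_world']); ray=ray@T[:3,:3]; o=-T[:3,:3].T@T[:3,3]
    return (o+ray*((z-o[2])/ray[:,2:]))[:,:2]
def comps(mask,cal,name,z,amin):
    out=[]
    n,l,s,c=cv2.connectedComponentsWithStats(mask.astype(np.uint8))
    for i in range(1,n):
        if s[i,4]<amin: continue
        m=(l==i).astype(np.uint8); big=cv2.resize(m*255,None,fx=4,fy=4,interpolation=cv2.INTER_LINEAR)
        k=max(cv2.findContours((big>127).astype(np.uint8),cv2.RETR_EXTERNAL,cv2.CHAIN_APPROX_NONE)[0],key=cv2.contourArea)[:,0]
        w=bp(cal,name,(k+.5)/4-.5,z); (cc,wh,a)=cv2.minAreaRect((w*1000).astype(np.float32))
        if wh[0]<wh[1]: wh=wh[::-1];a+=90
        a=(a+90)%180-90
        out.append(dict(px=c[i].round(1).tolist(),c=np.round(cc,1).tolist(),wh=np.round(wh,1).tolist(),yaw=round(a,1)))
    return out
def hsv(im):
    h,s,v=cv2.split(cv2.cvtColor(im,cv2.COLOR_BGR2HSV)); return h.astype(int),s.astype(int),v.astype(int)
def green(im): h,s,v=hsv(im); return (h>45)&(h<80)&(s>100)&(v>70)
def red(im): h,s,v=hsv(im); return ((h<6)|(h>172))&(s>150)&(v>110)
def go(tx,ty,tz,yawdeg):
    """target TCP xyz (m) and yaw of tool y from world y (deg): yaw needed and slide (cm) in tool axes after that yaw"""
    o=manip.get_obs(); Rm=R.from_quat(o['ee_rot']).as_matrix()
    ty_=np.degrees(np.arctan2(Rm[1,1],Rm[0,1]))-90; d=(yawdeg-ty_+90)%180-90
    R2=Rm@R.from_euler('z',-d,degrees=True).as_matrix()
    print("t",round(o['clock'],2),"pos",o['position'].round(4),"toolyaw",round(ty_,1),"tilt",Rm[:,2].round(3),"w",round(o['grip_width'],2),"F",o['ft_force'].round(1))
    print(" -> yaw rad",round(-np.radians(d),3)," slide cm after",((np.array([tx,ty,tz])-o['position'])@R2*100).round(2))
E
python3 - <<'E'
from h import *
im=cv2.imread("pics/top0.png"); cal=manip.calibration("top")
for n,f,z in(("green",green,.05),("red",red,.05)):
  for c in comps(f(im),cal,"top",z,30): print(n,c)
h,s,v=hsv(im)
print("samples",[ (p,(h[p],s[p],v[p])) for p in [(222,120),(222,129),(224,175),(130,150),(240,176),(232,330)]])
wood=(((h<25)&(s<150)&(v>150))|green(im)|red(im))
wood=cv2.morphologyEx(wood.astype(np.uint8),cv2.MORPH_CLOSE,np.ones((3,3)))
for c in comps(wood,cal,"top",.05,200): print("lid",c)
for c in comps(wood,cal,"top",.069,1500): print("roof",c)
print("strip z.069",[c for c in comps(green(im),cal,"top",.069,300)])
for c in comps(red(im),cal,"top",.006,100): print("redsq",c)
for c in comps(red(im),cal,"top",.025,40): print("rims",c)
for t,z in(("tumbler",.08),("jar",.072)):
  for d in manip.masks_of(t,"top")[:1]: print(t,comps(d['region'],cal,"top",z,100))
print("crock", comps(manip.masks_of("crock","top")[0]['region'],cal,"top",.17,100))
E
```

```text
green {'px': [167.2, 152.0], 'c': [693.3, 164.5], 'wh': [153.0, 29.8], 'yaw': -88.2}
green {'px': [116.5, 242.5], 'c': [447.1, 284.3], 'wh': [33.4, 30.7], 'yaw': 3.8}
green {'px': [171.8, 245.2], 'c': [443.6, 138.7], 'wh': [33.9, 33.4], 'yaw': -88.5}
red {'px': [249.6, 162.0], 'c': [671.7, -59.6], 'wh': [143.5, 7.0], 'yaw': -2.1}
red {'px': [323.8, 167.5], 'c': [664.0, -262.4], 'wh': [143.9, 7.5], 'yaw': -1.9}
red {'px': [285.8, 166.0], 'c': [664.5, -159.3], 'wh': [57.6, 56.7], 'yaw': 1.1}
red {'px': [324.2, 250.0], 'c': [441.0, -264.6], 'wh': [34.4, 34.2], 'yaw': 64.9}
samples [((222, 120), (np.int64(18), np.int64(101), np.int64(241))), ((222, 129), (np.int64(13), np.int64(140), np.int64(91))), ((224, 175), (np.int64(17), np.int64(99), np.int64(241))), ((130, 150), (np.int64(17), np.int64(96), np.int64(221))), ((240, 176), (np.int64(66), np.int64(145), np.int64(181))), ((232, 330), (np.int64(17), np.int64(97), np.int64(243)))]
lid {'px': [296.9, 10.5], 'c': [1101.0, -77.9], 'wh': [1467.3, 92.0], 'yaw': -87.6}
lid {'px': [20.0, 60.3], 'c': [932.7, 562.0], 'wh': [162.5, 27.7], 'yaw': 
[... 1146 characters left out ...]
 'wh': [59.9, 58.9], 'yaw': 1.1}
redsq {'px': [324.2, 250.0], 'c': [441.0, -272.9], 'wh': [35.7, 35.6], 'yaw': 64.9}
rims {'px': [249.6, 162.0], 'c': [676.8, -59.9], 'wh': [146.6, 7.2], 'yaw': -2.1}
rims {'px': [323.8, 167.5], 'c': [668.9, -267.1], 'wh': [147.0, 7.6], 'yaw': -1.9}
rims {'px': [285.8, 166.0], 'c': [669.5, -161.7], 'wh': [58.9, 58.0], 'yaw': 1.1}
rims {'px': [324.2, 250.0], 'c': [441.0, -269.3], 'wh': [35.1, 35.0], 'yaw': 64.9}
tumbler [{'px': [223.4, 238.4], 'c': [464.9, 2.4], 'wh': [68.7, 66.4], 'yaw': 1.8}]
jar [{'px': [280.2, 239.3], 'c': [465.0, -145.8], 'wh': [62.2, 61.5], 'yaw': -88.6}]
crock [{'px': [173.5, 113.8], 'c': [762.6, 131.4], 'wh': [103.8, 92.6], 'yaw': 2.5}]
```

```bash
python3 -c "
from h import *
go(.46,.284,.25,1)"
```

```text
t 1.15 pos [0.1617 0.6037 0.3039] toolyaw -15.0 tilt [-0.  0. -1.] w 1.0 F [ 0.5 -0.2  0.5]
 -> yaw rad -0.279  slide cm after [-29.26 -32.49   5.39]
```

```bash
python3 -m jog '[{"grip":-1,"slide":[0,0,0.5],"yaw":-0.14},{"grip":-1,"slide":[0,0,0.5],"yaw":-0.139},{"grip":-1,"slide":[-2.9,-3.2,0.5],"yaw":0},{"grip":-1,"slide":[-2.9,-3.2,0.5],"yaw":0},{"grip":-1,"slide":[-2.9,-3.2,0.5],"yaw":0},{"grip":-1,"slide":[-2.9,-3.2,0.5],"yaw":0},{"grip":-1,"slide":[-2.9,-3.2,0.5],"yaw":0},{"grip":-1,"slide":[-2.9,-3.2,0.5],"yaw":0}]'
python3 -m jog '[{"grip":-1,"slide":[-2.9,-3.2,0.5],"yaw":0},{"grip":-1,"slide":[-2.9,-3.2,0.5],"yaw":0},{"grip":-1,"slide":[-2.9,-3.2,0.4],"yaw":0},{"grip":-1,"slide":[-2.9,-3.2,0],"yaw":0},{"grip":-1,"slide":[0,0,0],"yaw":0}]'
python3 - <<'E'
from h import *
go(.447,.284,.10,1)
cal=manip.calibration("wrist"); im=manip.camera("wrist"); cv2.imwrite("pics/w1.png",im)
for c in comps(green(im),cal,"wrist",.05,60): print("g.05",c)
for c in comps(green(im),cal,"wrist",.069,60): print("g.069",c)
E
```

```text
clock: 1.95
position: [0.3401, 0.4133, 0.264]
ee_rot: [-0.009, 1.0, 0.0, 0.0]
ft_force: [-0.1, 1.0, 0.8]
grip_width: 0.997
grasp_force: 0.0
clock: 2.45
position: [0.4613, 0.2831, 0.2501]
ee_rot: [-0.004, 1.0, -0.001, 0.001]
ft_force: [0.5, -0.1, -0.2]
grip_width: 1.003
grasp_force: 0.0
t 2.45 pos [0.4613 0.2831 0.2501] toolyaw 0.5 tilt [ 0.002 -0.002 -1.   ] w 1.0 F [ 0.5 -0.1 -0.2]
 -> yaw rad -0.009  slide cm after [ 1.45  0.14 15.01]
g.05 {'px': [252.4, 140.1], 'c': [421.0, 281.8], 'wh': [28.8, 3.4], 'yaw': -89.5}
g.05 {'px': [108.3, 163.4], 'c': [441.0, 137.5], 'wh': [34.4, 33.0], 'yaw': 89.9}
g.05 {'px': [252.7, 166.5], 'c': [445.2, 282.1], 'wh': [33.5, 33.1], 'yaw': 0.5}
g.05 {'px': [112.6, 354.1], 'c': [709.1, 90.3], 'wh': [41.1, 33.2], 'yaw': -84.7}
g.069 {'px': [252.4, 140.1], 'c': [419.2, 281.9], 'wh': [26.7, 3.2], 'yaw': -89.5}
g.069 {'px': [108.3, 163.4], 'c': [437.8, 147.8], 'wh': [32.0, 30.7], 'yaw': 89.9}
g.069 {'px': [252.7, 166.5], 'c': [441.7, 282.1], 'wh': [31.2, 30.8], 'yaw': 0.5}
g.069 {'px': [112.6, 354.1], 'c': [687.0, 103.9], 'wh': [38.2, 30.9], 'yaw': -84.7}
```

View pics/w1.png

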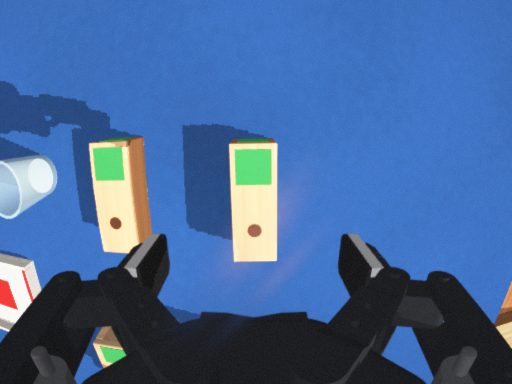

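The wrist picture shows box A's tag at (253,166) between the open fingers, and it agrees with the top view to within 2 mm. I'll descend and grip at the tag.

```bash
python3 -m jog '[{"grip":-1,"slide":[0.8,0,3.5],"yaw":-0.009},{"grip":-1,"slide":[0.75,0,3.5],"yaw":0},{"grip":-1,"slide":[0,0,3.5],"yaw":0},{"grip":-1,"slide":[0,0,3],"yaw":0},{"grip":-1,"slide":[0,0,2],"yaw":0},{"grip":-1,"slide":[0,0,1],"yaw":0},{"grip":-1,"slide":[0,0,0],"yaw":0}]'
python3 -m jog '[{"grip":1,"slide":[0,0,0],"yaw":0},{"grip":1,"slide":[0,0,0],"yaw":0},{"grip":1,"slide":[0,0,0],"yaw":0},{"grip":1,"slide":[0,0,0],"yaw":0},{"grip":1,"slide":[0,0,0],"yaw":0},{"grip":1,"slide":[0,0,0],"yaw":0}]' 50
python3 -m jog '[{"grip":1,"slide":[0,0,-0.5],"yaw":0},{"grip":1,"slide":[0,0,-1.5],"yaw":0},{"grip":1,"slide":[0,0,0],"yaw":0}]'
python3 - <<'E'
from h import *
go(.5,.2,.10,1)
cal=manip.calibration("top"); im=manip.camera("top"); cv2.imwrite("pics/t1.png",im)
for c in comps(green(im),cal,"top",.069,60): print("g.069",c)
E
```

```text
clock: 3.2
position: [0.4407, 0.2889, 0.084]
ee_rot: [-0.014, 1.0, -0.0, -0.001]
ft_force: [-0.7, -0.9, 1.8]
grip_width: 1.003
grasp_force: 0.0
clock: 3.8
position: [0.4423, 0.2886, 0.0862]
ee_rot: [-0.013, 1.0, 0.001, 0.001]
ft_force: [-2.2, -2.8, 7.6]
grip_width: 0.513
grasp_force: 49.6
clock: 4.1
position: [0.4425, 0.2891, 0.1067]
ee_rot: [-0.013, 1.0, 0.001, 0.001]
ft_force: [-0.2, 0.4, -2.1]
grip_width: 0.518
grasp_force: 50.4
t 4.1 pos [0.4425 0.2891 0.1067] toolyaw 1.5 tilt [ 0.002  0.002 -1.   ] w 0.52 F [-0.2  0.4 -2.1]
 -> yaw rad 0.009  slide cm after [-5.59 -9.01  0.67]
g.069 {'px': [167.2, 152.0], 'c': [689.1, 161.0], 'wh': [150.5, 29.3], 'yaw': -88.2}
g.069 {'px': [171.8, 245.2], 'c': [443.5, 135.6], 'wh': [33.3, 32.8], 'yaw': -88.5}
```

```bash
python3 - <<'E'
from h import *
im=cv2.imread("pics/t1.png"); cal=manip.calibration("top")
cv2.imwrite("pics/shelfcrop.png",cv2.resize(im[90:175,125:215],None,fx=7,fy=7,interpolation=cv2.INTER_NEAREST))
h,s,v=hsv(im)
for u in(145,160,172,185,192): print(u,[(r,int(h[r,u]),int(s[r,u]),int(v[r,u])) for r in range(154,166)])
s0=cv2.imread("pics/scene0.png"); c2=manip.calibration("scene")
print("scene strip",comps(green(s0),c2,"scene",.069,200)); print("scene tags",comps(green(s0),c2,"scene",.05,40))
E
```

```text
145 [(154, 67, 152, 184), (155, 67, 154, 185), (156, 67, 153, 187), (157, 67, 152, 186), (158, 21, 88, 232), (159, 15, 93, 142), (160, 111, 58, 101), (161, 110, 70, 105), (162, 109, 76, 104), (163, 108, 79, 100), (164, 108, 162, 113), (165, 108, 171, 152)]
160 [(154, 67, 150, 187), (155, 67, 155, 186), (156, 67, 150, 187), (157, 67, 149, 188), (158, 25, 86, 187), (159, 18, 92, 130), (160, 109, 114, 107), (161, 108, 166, 118), (162, 108, 164, 118), (163, 108, 163, 117), (164, 109, 165, 119), (165, 108, 162, 118)]
172 [(154, 67, 151, 186), (155, 67, 149, 186), (156, 67, 149, 186), (157, 67, 152, 186), (158, 26, 81, 183), (159, 18, 94, 127), (160, 15, 97, 103), (161, 3, 35, 87), (162, 108, 142, 111), (163, 107, 169, 118), (164, 107, 163, 117), (165, 108, 164, 118)]
185 [(154, 67, 151, 186), (155, 66, 152, 185), (156, 67, 152, 185), (157, 67, 152, 184), (158, 25, 81, 183), (159, 18, 99, 137), (160, 110, 133, 115), (161, 108, 169, 119), (162, 108, 167, 119), (163, 108, 166, 120), (164, 108, 164, 121), (165, 108, 169, 119)]
192 [(154, 67, 152, 185), (155, 67, 150, 185), (156, 67, 150, 185), (157, 67, 152, 185), (158, 34, 82, 192), (159, 19, 92, 136), (160, 110, 142, 115), (161, 108, 166, 117), (162, 108, 168, 120), (163, 108, 168, 120), (164, 107, 166, 121), (165, 107, 176, 120)]
scene strip [{'px': [67.3, 52.5], 'c': [-115.2, -669.0], 'wh': [312.8, 69.0], 'yaw': 29.8}, {'px': [347.4, 217.6], 'c': [687.6, 159.0], 'wh': [151.2, 31.9], 'yaw': -88.5}]
scene tags [{'px': [67.3, 52.5], 'c': [-145.6, -681.7], 'wh': [320.1, 70.6], 'yaw': 29.8}, {'px': [370.2, 146.9], 'c': [446.7, 281.4], 'wh': [35.5, 33.4], 'yaw': 0.5}, {'px': [319.5, 149.8], 'c': [442.7, 136.6], 'wh': [35.6, 34.1], 'yaw': 2.6}, {'px': [347.4, 217.6], 'c': [676.0, 165.8], 'wh': [154.8, 32.7], 'yaw': -88.5}]
```

View pics/shelfcrop.png

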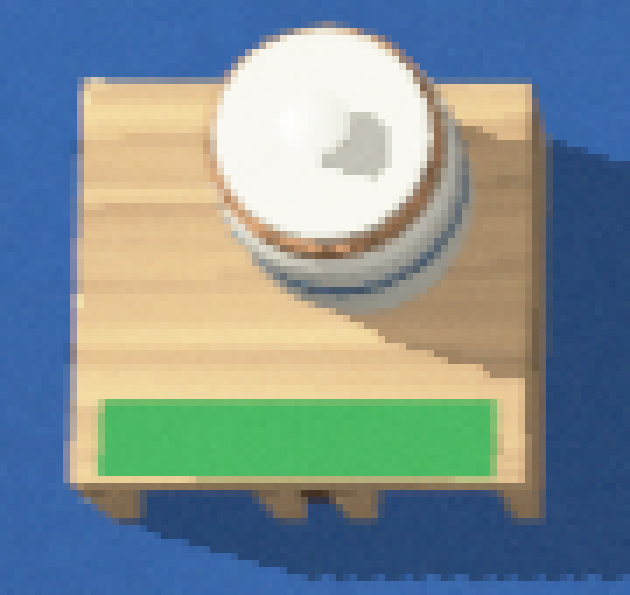

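```bash
python3 -c "
from h import *
go(.555,.2037,.16,1.7)"
```

```text
t 4.15 pos [0.4421 0.2889 0.1058] toolyaw 1.5 tilt [ 0.002  0.002 -1.   ] w 0.51 F [ 0.2 -0.5 -2.3]
 -> yaw rad -0.003  slide cm after [-11.04  -8.84  -5.42]
```

```bash
python3 -m jog '[{"grip":1,"slide":[0,0,-2.7],"yaw":-0.003},{"grip":1,"slide":[-1.5,-1,-2.7],"yaw":0},{"grip":1,"slide":[-2.5,-2.1,0],"yaw":0},{"grip":1,"slide":[-2.5,-2.1,0],"yaw":0},{"grip":1,"slide":[-2.5,-2.1,0],"yaw":0},{"grip":1,"slide":[-2.04,-1.54,0],"yaw":0},{"grip":1,"slide":[0,0,0],"yaw":0},{"grip":1,"slide":[0,0,0],"yaw":0}]'
python3 - <<'E'
from h import *
go(.555,.2037,.089,1.7)
cal=manip.calibration("wrist"); im=manip.camera("wrist"); cv2.imwrite("pics/w2.png",im)
for c in comps(green(im),cal,"wrist",.125,60): print("g.125",c)
im=manip.camera("top");cal=manip.calibration("top"); cv2.imwrite("pics/t2.png",im)
for c in comps(green(im),cal,"top",.125,30): print("g.125",c)
E
```

```text
clock: 4.95
position: [0.5544, 0.203, 0.158]
ee_rot: [-0.014, 1.0, -0.0, -0.001]
ft_force: [-0.7, -0.2, -1.7]
grip_width: 0.514
grasp_force: 51.0
t 4.95 pos [0.5544 0.203  0.158 ] toolyaw 1.6 tilt [-0.001 -0.    -1.   ] w 0.51 F [-0.7 -0.2 -1.7]
 -> yaw rad -0.001  slide cm after [-0.07  0.07  6.9 ]
g.125 {'px': [152.3, 39.5], 'c': [461.6, 164.5], 'wh': [19.7, 19.7], 'yaw': -89.4}
g.125 {'px': [254.7, 215.6], 'c': [525.5, 203.4], 'wh': [26.0, 9.2], 'yaw': 88.8}
g.125 {'px': [252.8, 281.3], 'c': [555.9, 203.0], 'wh': [33.7, 33.0], 'yaw': -1.1}
g.125 {'px': [115.7, 358.9], 'c': [611.7, 130.5], 'wh': [13.3, 3.6], 'yaw': -46.4}
g.125 {'px': [167.2, 152.0], 'c': [676.6, 150.4], 'wh': [142.9, 27.9], 'yaw': -88.2}
g.125 {'px': [171.8, 245.1], 'c': [443.3, 126.3], 'wh': [31.6, 31.2], 'yaw': -88.5}
```

```bash
python3 -c "
import cv2
a=cv2.imread('pics/w2.png');b=cv2.imread('pics/t2.png')[80:280,80:346]
cv2.imwrite('pics/j2.png',cv2.hconcat([cv2.resize(a,(400,300)),cv2.resize(b,(400,300))]))"
```

```text
(no output)
```

View pics/j2.png

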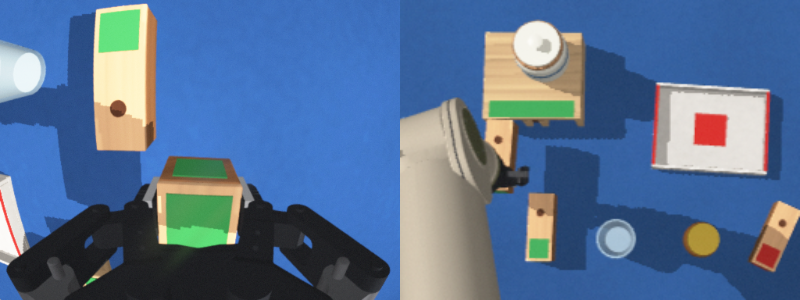

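```bash
python3 - <<'E'
from h import *
im=cv2.imread("pics/t2.png"); cal=manip.calibration("top"); h,s,v=hsv(im)
for r in range(163,206,3):
    x=np.where((h[r,120:175]<25)&(v[r,120:175]>130)&(s[r,120:175]<150)&(s[r,120:175]>70))[0]+120
    if len(x)>5:
        a=x[0]-.5;b=x[-1]+.5; w=bp(cal,"top",[[a,r],[b,r]],.122)*1000; print(r,a,b,w.round(1).tolist())
E
```

```text
163 137.5 154.5 [[646.6, 223.9], [647.9, 181.2]]
166 137.5 154.5 [[638.9, 223.5], [640.2, 180.8]]
169 136.5 154.5 [[631.1, 225.5], [632.5, 180.4]]
172 136.5 154.5 [[623.4, 225.0], [624.8, 179.9]]
175 138.5 153.5 [[615.9, 219.6], [617.1, 182.0]]
178 140.5 153.5 [[608.4, 214.1], [609.4, 181.6]]
181 143.5 153.5 [[601.0, 206.1], [601.8, 181.2]]
184 145.5 153.5 [[593.6, 200.7], [594.1, 180.7]]
205 145.5 151.5 [[540.6, 197.6], [541.0, 182.7]]
```

```bash
python3 -m jog '[{"grip":1,"slide":[0,0.07,0],"yaw":-0.038},{"grip":1,"slide":[0,0,2],"yaw":0},{"grip":1,"slide":[0,0,2],"yaw":0},{"grip":1,"slide":[0,0,1.5],"yaw":0},{"grip":1,"slide":[0,0,1.1],"yaw":0},{"grip":1,"slide":[0,0,0.3],"yaw":0},{"grip":1,"slide":[0,0,0],"yaw":0}]'
python3 - <<'E'
from h import *
go(.638,.206,.088,3.8)
im=manip.camera("top");cal=manip.calibration("top"); cv2.imwrite("pics/t3.png",im); h,s,v=hsv(im)
for r in range(158,206,3):
    x=np.where((h[r,120:175]<25)&(v[r,120:175]>130)&(s[r,120:175]<150)&(s[r,120:175]>70))[0]+120
    if len(x)>5:
        a=x[0]-.5;b=x[-1]+.5; w=bp(cal,"top",[[a,r],[b,r]],.053)*1000; print(r,a,b,w.round(1).tolist())
E
```

```text
clock: 5.75
position: [0.5545, 0.2042, 0.0898]
ee_rot: [-0.034, 0.999, -0.0, -0.0]
ft_force: [0.6, 0.4, -1.9]
grip_width: 0.513
grasp_force: 50.9
t 5.75 pos [0.5545 0.2042 0.0898] toolyaw 3.9 tilt [-0. -0. -1.] w 0.51 F [ 0.6  0.4 -1.9]
 -> yaw rad 0.001  slide cm after [-8.34 -0.37  0.18]
158 134.5 152.5 [[673.4, 250.5], [674.9, 202.3]]
167 142.5 158.5 [[649.4, 227.6], [650.7, 184.9]]
170 142.5 158.5 [[641.2, 227.1], [642.5, 184.4]]
173 142.5 158.5 [[633.1, 226.7], [634.4, 184.0]]
176 141.5 158.5 [[624.8, 228.8], [626.2, 183.5]]
179 143.5 158.5 [[616.9, 223.0], [618.0, 183.1]]
182 147.5 158.5 [[609.1, 211.9], [609.9, 182.6]]
185 149.5 157.5 [[601.1, 206.1], [601.7, 184.8]]
```

```bash
python3 -m jog '[{"grip":1,"slide":[-1.2,-0.05,0],"yaw":0},{"grip":1,"slide":[-1.2,-0.05,0],"yaw":0},{"grip":1,"slide":[-1.2,-0.05,0],"yaw":0},{"grip":1,"slide":[-1.2,-0.05,0],"yaw":0},{"grip":1,"slide":[0,0,0],"yaw":0}]'
python3 -c "
from h import *
go(.638,.206,.0865,3.8)"
```

```text
clock: 6.3
position: [0.6043, 0.2051, 0.091]
ee_rot: [-0.033, 0.999, 0.0, 0.001]
ft_force: [0.1, -0.4, -1.2]
grip_width: 0.514
grasp_force: 50.9
t 6.3 pos [0.6043 0.2051 0.091 ] toolyaw 3.8 tilt [ 0.002  0.001 -1.   ] w 0.51 F [ 0.1 -0.4 -1.2]
 -> yaw rad 0.0  slide cm after [-3.37 -0.14  0.45]
```

```bash
python3 -m jog '[{"grip":1,"slide":[-0.8,-0.03,0.2],"yaw":0},{"grip":1,"slide":[-0.8,-0.03,0.1],"yaw":0},{"grip":1,"slide":[-0.7,-0.03,0],"yaw":0},{"grip":1,"slide":[-0.5,-0.02,0],"yaw":0},{"grip":1,"slide":[0,0,0],"yaw":0}]'
python3 -m jog '[{"grip":1,"slide":[-0.3,-0.01,0],"yaw":0},{"grip":1,"slide":[0,0,0],"yaw":0}]'
python3 -m jog '[{"grip":1,"slide":[-0.3,-0.01,0],"yaw":0},{"grip":1,"slide":[0,0,0],"yaw":0}]'
```

```text
clock: 6.8
position: [0.6313, 0.2059, 0.0869]
ee_rot: [-0.033, 0.999, -0.0, 0.0]
ft_force: [0.9, -0.4, -1.5]
grip_width: 0.511
grasp_force: 51.0
clock: 7.0
position: [0.6338, 0.2061, 0.0869]
ee_rot: [-0.034, 0.999, 0.0, 0.0]
ft_force: [0.1, -0.3, -2.0]
grip_width: 0.515
grasp_force: 51.0
clock: 7.2
position: [0.6369, 0.2062, 0.087]
ee_rot: [-0.034, 0.999, 0.0, 0.0]
ft_force: [0.4, -0.2, -2.4]
grip_width: 0.517
grasp_force: 51.0
```

```bash
python3 -m jog '[{"grip":1,"slide":[-0.3,-0.01,0.05],"yaw":0},{"grip":1,"slide":[0,0,0],"yaw":0}]'
python3 -m jog '[{"grip":1,"slide":[-0.2,-0.01,0.05],"yaw":0},{"grip":1,"slide":[0,0,0],"yaw":0}]'
```

```text
clock: 7.4
position: [0.638, 0.2063, 0.0863]
ee_rot: [-0.034, 0.999, -0.0, -0.002]
ft_force: [-12.9, -1.9, 8.7]
grip_width: 0.514
grasp_force: 51.6
clock: 7.6
position: [0.6383, 0.2063, 0.0863]
ee_rot: [-0.034, 0.999, -0.0, -0.005]
ft_force: [-26.2, -4.8, 19.7]
grip_width: 0.511
grasp_force: 53.0
```

Box A met the stop at the predicted position (−26 N). I'll ease off, release and retreat.

```bash
python3 -m jog '[{"grip":1,"slide":[0.3,0,-0.1],"yaw":0},{"grip":-1,"slide":[0,0,0],"yaw":0},{"grip":-1,"slide":[0,0,0],"yaw":0},{"grip":-1,"slide":[0,0,0],"yaw":0},{"grip":-1,"slide":[0,0,0],"yaw":0},{"grip":-1,"slide":[0,0,0],"yaw":0}]'
python3 -m jog '[{"grip":-1,"slide":[0,0,-1],"yaw":0},{"grip":-1,"slide":[0,0,-3],"yaw":0},{"grip":-1,"slide":[1,0,-3],"yaw":0},{"grip":-1,"slide":[3,0,-3],"yaw":0},{"grip":-1,"slide":[3,0,-3],"yaw":0},{"grip":-1,"slide":[3,0,-2],"yaw":0},{"grip":-1,"slide":[0,0,0],"yaw":0},{"grip":-1,"slide":[0,0,0],"yaw":0}]'
python3 - <<'E'
from h import *
go(.443,.138,.24,0.5)
cal=manip.calibration("wrist"); im=manip.camera("wrist"); cv2.imwrite("pics/w3.png",im)
for c in comps(green(im),cal,"wrist",.05,60): print("g.05",c)
im=manip.camera("top");cal=manip.calibration("top"); cv2.imwrite("pics/t4.png",im)
for c in comps(green(im),cal,"top",.05,30): print("g.05",c)
im=manip.camera("scene");cal=manip.calibration("scene"); cv2.imwrite("pics/s4.png",im)
for c in comps(green(im),cal,"scene",.05,30): print("g.05",c)
E
```

```text
clock: 8.2
position: [0.6388, 0.2061, 0.0869]
ee_rot: [-0.034, 0.999, 0.0, 0.0]
ft_force: [-0.0, 0.2, 0.4]
grip_width: 1.0
grasp_force: 0.0
clock: 9.0
position: [0.5391, 0.1996, 0.2381]
ee_rot: [-0.034, 0.999, 0.001, 0.001]
ft_force: [0.4, -0.5, -0.5]
grip_width: 1.001
grasp_force: 0.0
t 9.0 pos [0.5391 0.1996 0.2381] toolyaw 3.9 tilt [ 0.002  0.001 -1.   ] w 1.0 F [ 0.4 -0.5 -0.5]
 -> yaw rad 0.059  slide cm after [ 9.66 -6.08 -0.21]
g.05 {'px': [188.8, 73.1], 'c': [441.6, 137.2], 'wh': [33.7, 33.7], 'yaw': -89.9}
g.05 {'px': [254.2, 253.4], 'c': [605.2, 205.7], 'wh': [27.8, 14.3], 'yaw': 89.7}
g.05 {'px': [252.9, 283.5], 'c': [640.5, 206.5], 'wh': [33.8, 33.4], 'yaw': 0.8}
g.05 {'px': [184.4, 317.3], 'c': [695.4, 135.0], 'wh': [33.9, 15.7], 'yaw': -88.1}
g.05 {'px': [167.2, 152.0], 'c': [693.3, 164.5], 'wh': [153.0, 29.8], 'yaw': -88.2}
g.05 {'px': [150.1, 169.7], 'c': [642.4, 207.8], 'wh': [34.9, 34.2], 'yaw': 1.7}
g.05 {'px': [171.8, 245.2], 'c': [443.6, 138.7], 'wh': [33.9, 33.4], 'yaw': -88.6}
g.05 {'px': [67.2, 52.7], 'c': [-143.1, -680.7], 'wh': [325.3, 69.9], 'yaw': 29.9}
g.05 {'px': [319.5, 149.8], 'c': [443.6, 136.9], 'wh': [34.8, 33.4], 'yaw': 84.1}
g.05 {'px': [350.7, 214.8], 'c': [659.2, 165.3], 'wh': [154.7, 66.0], 'yaw': -88.2}
```

```bash
python3 -m jog '[{"grip":-1,"slide":[0,0,0],"yaw":0.062},{"grip":-1,"slide":[2.4,-1.5,0],"yaw":0},{"grip":-1,"slide":[2.4,-1.5,2],"yaw":0},{"grip":-1,"slide":[2.4,-1.5,2.5],"yaw":0},{"grip":-1,"slide":[2.4,-1.6,2.5],"yaw":0},{"grip":-1,"slide":[0,0,0],"yaw":0},{"grip":-1,"slide":[0,0,0],"yaw":0}]'
python3 -c "
from h import *
go(.4425,.138,.085,.3)"
```

```text
clock: 9.85
position: [0.4434, 0.1376, 0.1663]
ee_rot: [-0.002, 1.0, -0.0, -0.001]
ft_force: [-0.3, -0.1, 1.5]
grip_width: 0.999
grasp_force: 0.0
t 9.85 pos [0.4434 0.1376 0.1663] toolyaw 0.3 tilt [-0.001 -0.001 -1.   ] w 1.0 F [-0.3 -0.1  1.5]
 -> yaw rad -0.001  slide cm after [0.08 0.05 8.13]
```

```bash
python3 -m jog '[{"grip":-1,"slide":[0.08,0.05,3],"yaw":0},{"grip":-1,"slide":[0,0,2.5],"yaw":0},{"grip":-1,"slide":[0,0,1.6],"yaw":0},{"grip":-1,"slide":[0,0,1],"yaw":0},{"grip":-1,"slide":[0,0,0],"yaw":0}]'
python3 -m jog '[{"grip":1,"slide":[0,0,0],"yaw":0},{"grip":1,"slide":[0,0,0],"yaw":0},{"grip":1,"slide":[0,0,0],"yaw":0},{"grip":1,"slide":[0,0,0],"yaw":0},{"grip":1,"slide":[0,0,0],"yaw":0},{"grip":1,"slide":[0,0,0],"yaw":0}]' 50
python3 -m jog '[{"grip":1,"slide":[0,0,-0.5],"yaw":0},{"grip":1,"slide":[0,0,-1.5],"yaw":0},{"grip":1,"slide":[0,0,0],"yaw":0},{"grip":1,"slide":[0,0,0],"yaw":0}]'
python3 -c "
from h import *
go(.555,.1085,.1065,1.7)"
```

```text
clock: 10.35
position: [0.4429, 0.1387, 0.0852]
ee_rot: [-0.003, 1.0, -0.0, -0.0]
ft_force: [-0.5, -0.1, -0.0]
grip_width: 1.003
grasp_force: 0.0
clock: 10.95
position: [0.4431, 0.1387, 0.0869]
ee_rot: [-0.003, 1.0, 0.0, 0.001]
ft_force: [-1.0, -0.1, 6.0]
grip_width: 0.509
grasp_force: 51.4
clock: 11.35
position: [0.4425, 0.1385, 0.106]
ee_rot: [-0.003, 1.0, 0.0, 0.0]
ft_force: [-0.6, -1.1, -2.4]
grip_width: 0.509
grasp_force: 51.0
t 11.35 pos [0.4425 0.1385 0.106 ] toolyaw 0.3 tilt [ 0.001  0.001 -1.   ] w 0.51 F [-0.6 -1.1 -2.4]
 -> yaw rad -0.024  slide cm after [-11.16  -3.33  -0.05]
```

```bash
python3 -m jog '[{"grip":1,"slide":[0,0,0],"yaw":-0.024},{"grip":1,"slide":[-2,-0.65,0],"yaw":0},{"grip":1,"slide":[-2.8,-0.8,0],"yaw":0},{"grip":1,"slide":[-2.8,-0.8,0],"yaw":0},{"grip":1,"slide":[-2.5,-0.7,0.8],"yaw":0},{"grip":1,"slide":[-1.06,-0.38,0.8],"yaw":0},{"grip":1,"slide":[0,0,0],"yaw":0},{"grip":1,"slide":[0,0,0],"yaw":0}]'
python3 - <<'E'
from h import *
go(.6435,.1111,.09,1.7)
cal=manip.calibration("wrist"); im=manip.camera("wrist"); cv2.imwrite("pics/w5.png",im)
for c in comps(green(im),cal,"wrist",.053,60): print("w",c)
im=manip.camera("top");cal=manip.calibration("top"); cv2.imwrite("pics/t5.png",im); h,s,v=hsv(im)
for c in comps(green(im),cal,"top",.053,30): print("t",c)
for r in range(158,206,3):
    x=np.where((h[r,165:215]<25)&(v[r,165:215]>130)&(s[r,165:215]<150)&(s[r,165:215]>70))[0]+165
    if len(x)>5:
        a=x[0]-.5;b=x[-1]+.5; w=bp(cal,"top",[[a,r],[b,r]],.053)*1000; print(r,a,b,w.round(1).tolist())
E
```

```text
clock: 12.15
position: [0.5541, 0.1084, 0.0891]
ee_rot: [-0.015, 1.0, -0.0, -0.001]
ft_force: [-0.7, 0.6, -1.6]
grip_width: 0.509
grasp_force: 51.0
t 12.15 pos [0.5541 0.1084 0.0891] toolyaw 1.7 tilt [-0.002 -0.    -1.   ] w 0.51 F [-0.7  0.6 -1.6]
 -> yaw rad 0.0  slide cm after [-8.94  0.01 -0.11]
w {'px': [253.4, 205.2], 'c': [522.2, 107.7], 'wh': [26.3, 8.1], 'yaw': -88.3}
w {'px': [253.4, 271.1], 'c': [552.0, 108.6], 'wh': [34.1, 33.8], 'yaw': 1.3}
t {'px': [167.1, 152.0], 'c': [692.7, 164.0], 'wh': [152.6, 29.8], 'yaw': -88.2}
170 187.5 194.5 [[644.9, 106.8], [645.4, 88.0]]
173 188.5 194.5 [[636.8, 103.7], [637.2, 87.6]]
```

```bash
python3 -m jog '[{"grip":1,"slide":[-1.2,0.01,0],"yaw":0},{"grip":1,"slide":[-1.2,0.01,0],"yaw":0},{"grip":1,"slide":[-1.2,0.01,0],"yaw":0},{"grip":1,"slide":[-1.2,0.01,0],"yaw":0},{"grip":1,"slide":[0,0,0],"yaw":0}]'
python3 -m jog '[{"grip":1,"slide":[-1,0,0.1],"yaw":0},{"grip":1,"slide":[-1,0,0.1],"yaw":0},{"grip":1,"slide":[-0.8,0,0],"yaw":0},{"grip":1,"slide":[-0.5,0,0],"yaw":0},{"grip":1,"slide":[0,0,0],"yaw":0}]'
python3 -m jog '[{"grip":1,"slide":[-0.3,0,0],"yaw":0},{"grip":1,"slide":[0,0,0],"yaw":0}]'
python3 -m jog '[{"grip":1,"slide":[-0.3,0,0],"yaw":0},{"grip":1,"slide":[0,0,0],"yaw":0}]'
```

```text
clock: 12.75
position: [0.6036, 0.1107, 0.0904]
ee_rot: [-0.015, 1.0, 0.0, 0.001]
ft_force: [0.1, 0.2, -1.5]
grip_width: 0.506
grasp_force: 51.0
clock: 13.25
position: [0.6365, 0.1111, 0.0878]
ee_rot: [-0.014, 1.0, -0.0, 0.0]
ft_force: [-0.8, 0.1, -2.1]
grip_width: 0.509
grasp_force: 51.0
clock: 13.45
position: [0.639, 0.1113, 0.0879]
ee_rot: [-0.015, 1.0, 0.0, 0.0]
ft_force: [0.1, -0.2, -2.0]
grip_width: 0.511
grasp_force: 51.0
clock: 13.65
position: [0.6421, 0.1113, 0.088]
ee_rot: [-0.015, 1.0, 0.0, 0.0]
ft_force: [-0.7, 0.7, -1.7]
grip_width: 0.503
grasp_force: 51.0
```

```bash
python3 -m jog '[{"grip":1,"slide":[-0.3,0,0.05],"yaw":0},{"grip":1,"slide":[0,0,0],"yaw":0}]'
python3 -m jog '[{"grip":1,"slide":[-0.2,0,0.05],"yaw":0},{"grip":1,"slide":[0,0,0],"yaw":0}]'
```

```text
clock: 13.85
position: [0.6452, 0.1115, 0.0874]
ee_rot: [-0.015, 1.0, 0.0, 0.0]
ft_force: [0.2, -0.2, -1.7]
grip_width: 0.507
grasp_force: 51.0
clock: 14.05
position: [0.6457, 0.1114, 0.087]
ee_rot: [-0.015, 1.0, -0.0, -0.002]
ft_force: [-12.1, -1.3, 8.1]
grip_width: 0.51
grasp_force: 51.9
```

```bash
python3 -m jog '[{"grip":1,"slide":[-0.2,0,0.0],"yaw":0},{"grip":1,"slide":[0,0,0],"yaw":0}]'
python3 -m jog '[{"grip":1,"slide":[0.3,0,-0.05],"yaw":0},{"grip":-1,"slide":[0,0,0],"yaw":0},{"grip":-1,"slide":[0,0,0],"yaw":0},{"grip":-1,"slide":[0,0,0],"yaw":0},{"grip":-1,"slide":[0,0,0],"yaw":0},{"grip":-1,"slide":[0,0,0],"yaw":0}]'
python3 -m jog '[{"grip":-1,"slide":[0,0,-1],"yaw":0},{"grip":-1,"slide":[0,0,-3],"yaw":0},{"grip":-1,"slide":[1,0,-3],"yaw":0},{"grip":-1,"slide":[3,0,-3],"yaw":0},{"grip":-1,"slide":[3,0,-3],"yaw":0},{"grip":-1,"slide":[3,0,-2],"yaw":0},{"grip":-1,"slide":[0,0,0],"yaw":0},{"grip":-1,"slide":[0,0,0],"yaw":0}]'
python3 - <<'E'
from h import *
go(.441,-.265,.24,-24)
cal=manip.calibration("wrist"); im=manip.camera("wrist"); cv2.imwrite("pics/w6.png",im)
for c in comps(green(im),cal,"wrist",.05,60): print("w",c)
im=manip.camera("top");cal=manip.calibration("top"); cv2.imwrite("pics/t6.png",im)
for c in comps(green(im),cal,"top",.05,30): print("t",c)
E
```

```text
clock: 14.25
position: [0.646, 0.1113, 0.087]
ee_rot: [-0.014, 1.0, -0.0, -0.004]
ft_force: [-22.5, -2.2, 17.4]
grip_width: 0.506
grasp_force: 52.8
clock: 14.85
position: [0.646, 0.1115, 0.0874]
ee_rot: [-0.015, 1.0, 0.0, 0.0]
ft_force: [-0.1, -1.0, -0.5]
grip_width: 0.999
grasp_force: 0.0
clock: 15.65
position: [0.5461, 0.1087, 0.2386]
ee_rot: [-0.015, 1.0, 0.001, 0.001]
ft_force: [-0.2, 0.6, -0.7]
grip_width: 0.999
grasp_force: 0.0
t 15.65 pos [0.5461 0.1087 0.2386] toolyaw 1.7 tilt [ 0.002  0.001 -1.   ] w 1.0 F [-0.2  0.6 -0.7]
 -> yaw rad 0.448  slide cm after [ -5.6  -38.42  -0.21]
w {'px': [253.4, 249.0], 'c': [607.9, 111.1], 'wh': [26.9, 13.8], 'yaw': -88.7}
w {'px': [333.2, 247.2], 'c': [606.1, 188.1], 'wh': [16.6, 14.1], 'yaw': 89.6}
w {'px': [335.5, 279.7], 'c': [641.0, 199.0], 'wh': [36.3, 20.9], 'yaw': 8.3}
w {'px': [252.9, 279.4], 'c': [643.2, 111.4], 'wh': [33.8, 33.5], 'yaw': 1.7}
w {'px': [321.8, 316.3], 'c': [694.0, 188.9], 'wh': [35.7, 17.4], 'yaw': 86.6}
t {'px': [184.3, 151.8], 'c': [694.7, 119.0], 'wh': [61.9, 29.8], 'yaw': -88.2}
t {'px': [185.3, 170.1], 'c': [645.2, 113.8], 'wh': [35.0, 34.5], 'yaw': 1.7}
```

View pics/w6.png

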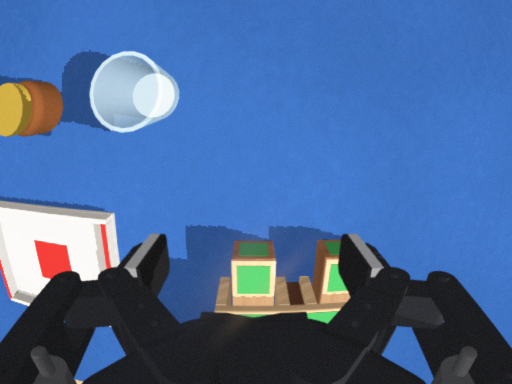

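Wrist view: box B's tag is at (253,280) and box A's is beside it, both protruding squarely from the bays at their home positions. Next is the red box.

```bash
python3 -m jog '[{"grip":-1,"slide":[0,0,0],"yaw":0.143},{"grip":-1,"slide":[0,0,0],"yaw":0.144},{"grip":-1,"slide":[0,0,0],"yaw":0.144},{"grip":-1,"slide":[0,0,0],"yaw":0}]'
python3 -c "
from h import *
go(.482,-.278,.24,-23)"
```

```text
clock: 16.15
position: [0.5463, 0.1084, 0.2362]
ee_rot: [0.201, 0.98, -0.001, -0.001]
ft_force: [-0.1, -0.7, 0.2]
grip_width: 1.001
grasp_force: 0.0
t 16.15 pos [0.5463 0.1084 0.2362] toolyaw -23.2 tilt [-0.002 -0.001 -1.   ] w 1.0 F [-0.1 -0.7  0.2]
 -> yaw rad -0.003  slide cm after [ -9.18 -38.08  -0.32]
```

```bash
python3 -m jog '[{"grip":-1,"slide":[-0.5,-2.4,0],"yaw":0},{"grip":-1,"slide":[-0.9,-3.6,0],"yaw":0},{"grip":-1,"slide":[-0.9,-3.6,0],"yaw":0},{"grip":-1,"slide":[-0.9,-3.6,0],"yaw":0},{"grip":-1,"slide":[-0.9,-3.6,0],"yaw":0},{"grip":-1,"slide":[-0.9,-3.6,0],"yaw":0},{"grip":-1,"slide":[-0.9,-3.6,0],"yaw":0},{"grip":-1,"slide":[-0.9,-3.6,0],"yaw":0}]'
python3 -m jog '[{"grip":-1,"slide":[-0.9,-3.6,0],"yaw":0},{"grip":-1,"slide":[-0.9,-3.6,0],"yaw":0},{"grip":-1,"slide":[-0.6,-3,0],"yaw":0},{"grip":-1,"slide":[0,0,0],"yaw":0},{"grip":-1,"slide":[0,0,0],"yaw":0},{"grip":-1,"slide":[0,0,0],"yaw":0}]'
python3 - <<'E'
from h import *
go(.475,-.278,.09,-23)
cal=manip.calibration("wrist"); im=manip.camera("wrist"); cv2.imwrite("pics/w7.png",im)
for c in comps(red(im),cal,"wrist",.05,60): print("w",c)
h,s,v=hsv(im)
wood=((h<25)&(s<150)&(s>60)&(v>150))|red(im)
for c in comps(cv2.morphologyEx(wood.astype(np.uint8),cv2.MORPH_CLOSE,np.ones((5,5))),cal,"wrist",.05,1000): print("lid",c)
E
```

```text
clock: 16.95
position: [0.5003, -0.1738, 0.2369]
ee_rot: [0.197, 0.98, -0.0, -0.0]
ft_force: [0.3, 0.5, -0.3]
grip_width: 0.997
grasp_force: 0.0
clock: 17.55
position: [0.4833, -0.2743, 0.2369]
ee_rot: [0.198, 0.98, 0.0, -0.0]
ft_force: [-0.1, 0.7, -0.1]
grip_width: 0.998
grasp_force: 0.0
t 17.55 pos [ 0.4833 -0.2743  0.2369] toolyaw -22.8 tilt [-0.001  0.001 -1.   ] w 1.0 F [-0.1  0.7 -0.1]
 -> yaw rad 0.003  slide cm after [ 0.61 -0.67 14.69]
w {'px': [243.1, 138.6], 'c': [439.9, -265.6], 'wh': [33.7, 33.7], 'yaw': -23.1}
w {'px': [461.6, 243.2], 'c': [645.4, -77.8], 'wh': [122.4, 7.0], 'yaw': -2.2}
w {'px': [400.6, 262.9], 'c': [629.2, -163.8], 'wh': [38.6, 26.0], 'yaw': -1.7}
w {'px': [309.7, 294.6], 'c': [616.1, -264.7], 'wh': [75.8, 5.9], 'yaw': -2.0}
lid {'px': [242.6, 175.6], 'c': [473.8, -280.4], 'wh': [120.1, 44.5], 'yaw': -23.9}
```

View pics/w7.png

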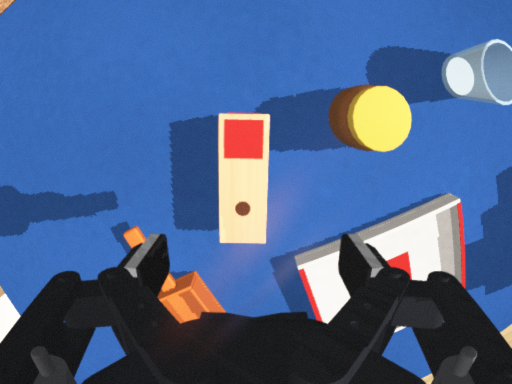

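The red lid is centred at (243,178), clear of the jar and scoop. I'll grip it at its middle.

```bash
python3 -m jog '[{"grip":-1,"slide":[0.62,-0.9,2.5],"yaw":0.016},{"grip":-1,"slide":[0,0,3.5],"yaw":0},{"grip":-1,"slide":[0,0,3.5],"yaw":0},{"grip":-1,"slide":[0,0,3],"yaw":0},{"grip":-1,"slide":[0,0,1.7],"yaw":0},{"grip":-1,"slide":[0,0,0.9],"yaw":0},{"grip":-1,"slide":[0,0,0],"yaw":0}]'
python3 -m jog '[{"grip":1,"slide":[0,0,0],"yaw":0},{"grip":1,"slide":[0,0,0],"yaw":0},{"grip":1,"slide":[0,0,0],"yaw":0},{"grip":1,"slide":[0,0,0],"yaw":0},{"grip":1,"slide":[0,0,0],"yaw":0},{"grip":1,"slide":[0,0,0],"yaw":0}]' 50
python3 -m jog '[{"grip":1,"slide":[0,0,-0.5],"yaw":0},{"grip":1,"slide":[0,0,-2],"yaw":0},{"grip":1,"slide":[0,0,-3],"yaw":0},{"grip":1,"slide":[0,0,-3],"yaw":0},{"grip":1,"slide":[0,0,0],"yaw":0},{"grip":1,"slide":[0,0,0],"yaw":0}]'
python3 -c "
from h import *
go(.672,-.163,.17,-1.9)"
```

```text
clock: 18.3
position: [0.4735, -0.2803, 0.0856]
ee_rot: [0.207, 0.978, 0.0, -0.001]
ft_force: [0.2, 0.1, 0.1]
grip_width: 1.0
grasp_force: 0.0
clock: 18.9
position: [0.4742, -0.2814, 0.0875]
ee_rot: [0.207, 0.978, 0.0, 0.001]
ft_force: [-1.2, 1.8, 8.8]
grip_width: 0.507
grasp_force: 51.9
clock: 19.5
position: [0.4736, -0.2811, 0.1717]
ee_rot: [0.207, 0.978, 0.0, 0.001]
ft_force: [0.3, -0.5, -2.4]
grip_width: 0.513
grasp_force: 51.5
t 19.5 pos [ 0.4736 -0.2811  0.1717] toolyaw -23.9 tilt [ 0.001  0.    -1.   ] w 0.51 F [ 0.3 -0.5 -2.4]
 -> yaw rad -0.384  slide cm after [-19.43  12.46   0.2 ]
```

```bash
python3 -m jog '[{"grip":1,"slide":[0,0,0],"yaw":-0.128},{"grip":1,"slide":[0,0,0],"yaw":-0.128},{"grip":1,"slide":[0,0,0],"yaw":-0.128},{"grip":1,"slide":[-2.5,1.6,0],"yaw":0},{"grip":1,"slide":[-3,1.9,0],"yaw":0},{"grip":1,"slide":[-3,1.9,0],"yaw":0},{"grip":1,"slide":[-3,1.9,0],"yaw":0},{"grip":1,"slide":[-3,1.9,0],"yaw":0}]'
python3 -m jog '[{"grip":1,"slide":[-3,1.9,0],"yaw":0},{"grip":1,"slide":[-2,1.3,0],"yaw":0},{"grip":1,"slide":[0,0,2],"yaw":0},{"grip":1,"slide":[0,0,2],"yaw":0},{"grip":1,"slide":[0,0,0],"yaw":0},{"grip":1,"slide":[0,0,0],"yaw":0}]'
python3 - <<'E'
from h import *
go(.673,-.1635,.096,-1.9)
im=manip.camera("top"); cv2.imwrite("pics/t8.png",im)
w=manip.camera("wrist")
cv2.imwrite('pics/j8.png',cv2.hconcat([cv2.resize(w,(400,300)),cv2.resize(im[80:280,100:366],(400,300))]))
E
```

```text
clock: 20.3
position: [0.622, -0.193, 0.1695]
ee_rot: [0.017, 1.0, 0.0, -0.001]
ft_force: [-0.3, -0.4, -2.3]
grip_width: 0.506
grasp_force: 51.4
clock: 20.9
position: [0.672, -0.1639, 0.1303]
ee_rot: [0.017, 1.0, 0.0, -0.001]
ft_force: [-0.1, -1.0, -1.7]
grip_width: 0.509
grasp_force: 51.3
t 20.9 pos [ 0.672  -0.1639  0.1303] toolyaw -2.0 tilt [-0.002  0.    -1.   ] w 0.51 F [-0.1 -1.  -1.7]
 -> yaw rad -0.001  slide cm after [-0.11  0.04  3.43]
```

View pics/j8.png

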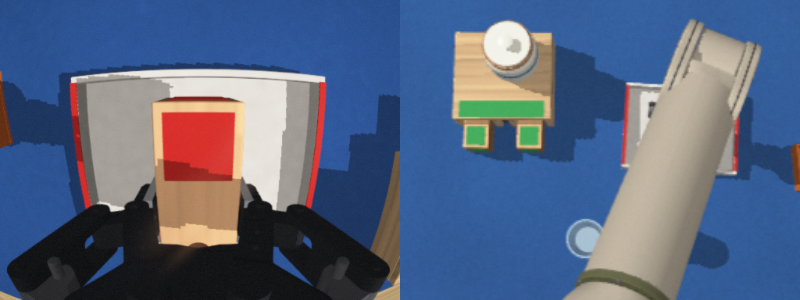

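The box is centred and square over the tray, with its tag end inside the near wall. I'll lower it until it touches.

```bash
python3 -m jog '[{"grip":1,"slide":[-0.11,0,1.2],"yaw":0},{"grip":1,"slide":[0,0,1.2],"yaw":0},{"grip":1,"slide":[0,0,0.7],"yaw":0},{"grip":1,"slide":[0,0,0],"yaw":0},{"grip":1,"slide":[0,0,0],"yaw":0}]'
python3 -m jog '[{"grip":1,"slide":[0,0,0.2],"yaw":0},{"grip":1,"slide":[0,0,0.1],"yaw":0},{"grip":1,"slide":[0,0,0],"yaw":0}]'
```

```text
clock: 21.5
position: [0.6737, -0.1639, 0.1002]
ee_rot: [0.017, 1.0, 0.0, -0.0]
ft_force: [-0.0, -0.4, -2.3]
grip_width: 0.506
grasp_force: 51.3
clock: 21.8
position: [0.6738, -0.1639, 0.0975]
ee_rot: [0.017, 1.0, 0.0, 0.0]
ft_force: [-0.3, 0.1, -1.1]
grip_width: 0.512
grasp_force: 51.3
```

```bash
python3 -m jog '[{"grip":1,"slide":[0,0,0.15],"yaw":0},{"grip":1,"slide":[0,0,0.1],"yaw":0},{"grip":1,"slide":[0,0,0],"yaw":0}]'
python3 -m jog '[{"grip":1,"slide":[0,0,0.1],"yaw":0},{"grip":1,"slide":[0,0,0],"yaw":0}]'
```

```text
clock: 22.1
position: [0.6736, -0.1638, 0.0947]
ee_rot: [0.017, 1.0, 0.0, -0.0]
ft_force: [-0.5, 0.1, -1.9]
grip_width: 0.504
grasp_force: 51.3
clock: 22.3
position: [0.6737, -0.1639, 0.0938]
ee_rot: [0.017, 1.0, 0.0, -0.0]
ft_force: [0.5, -0.9, -3.0]
grip_width: 0.507
grasp_force: 51.3
```

```bash
python3 -m jog '[{"grip":1,"slide":[0,0,0.1],"yaw":0},{"grip":1,"slide":[0,0,0],"yaw":0}]'
python3 -m jog '[{"grip":1,"slide":[0,0,0.1],"yaw":0},{"grip":1,"slide":[0,0,0],"yaw":0}]'
```

```text
clock: 22.5
position: [0.6738, -0.1639, 0.0936]
ee_rot: [0.017, 1.0, 0.0, 0.0]
ft_force: [-3.7, 1.5, 4.4]
grip_width: 0.508
grasp_force: 52.1
clock: 22.7
position: [0.6737, -0.1639, 0.0935]
ee_rot: [0.017, 1.0, 0.0, 0.0]
ft_force: [-9.4, 3.2, 13.6]
grip_width: 0.509
grasp_force: 53.2
```

Floor contact. I'll ease off, release and rise.

```bash
python3 -m jog '[{"grip":1,"slide":[0,0,-0.15],"yaw":0},{"grip":-1,"slide":[0,0,0],"yaw":0},{"grip":-1,"slide":[0,0,0],"yaw":0},{"grip":-1,"slide":[0,0,0],"yaw":0},{"grip":-1,"slide":[0,0,0],"yaw":0},{"grip":-1,"slide":[0,0,0],"yaw":0}]'
python3 -m jog '[{"grip":-1,"slide":[0,0,-1],"yaw":0},{"grip":-1,"slide":[0,0,-2.5],"yaw":0},{"grip":-1,"slide":[0,0,-3],"yaw":0},{"grip":-1,"slide":[0,0,-3],"yaw":0},{"grip":-1,"slide":[0,0,-3],"yaw":0},{"grip":-1,"slide":[2,0,-2],"yaw":0},{"grip":-1,"slide":[4,0,0],"yaw":0},{"grip":-1,"slide":[3,0,0],"yaw":0}]'
python3 -m jog '[{"grip":-1,"slide":[3,-3,0],"yaw":0},{"grip":-1,"slide":[3,-3,0],"yaw":0},{"grip":-1,"slide":[1,-3,0],"yaw":0},{"grip":-1,"slide":[0,-3,0],"yaw":0},{"grip":-1,"slide":[0,-3,0],"yaw":0},{"grip":-1,"slide":[0,-2,0],"yaw":0},{"grip":-1,"slide":[0,0,0],"yaw":0},{"grip":-1,"slide":[0,0,0],"yaw":0}]'
python3 - <<'E'
from h import *
go(.5,-.3,.2,0)
im=manip.camera("top");cal=manip.calibration("top"); sc=manip.camera("scene")
for c in comps(green(im),cal,"top",.05,30): print("g",c)
for c in comps(red(im),cal,"top",.056,30): print("r",c)
for t,z in(("tumbler",.08),("jar",.072),("crock",.17)):
  for d in manip.masks_of(t,"top")[:1]: print(t,comps(d['region'],cal,"top",z,100))
cv2.imwrite('pics/j9.png',cv2.hconcat([cv2.resize(sc[120:300,80:430],(400,206)),cv2.resize(im[90:280,80:430],(400,206))]))
E
```

```text
clock: 23.3
position: [0.6737, -0.1639, 0.0933]
ee_rot: [0.017, 1.0, 0.0, -0.0]
ft_force: [0.7, -0.9, 0.8]
grip_width: 0.998
grasp_force: 0.0
clock: 24.1
position: [0.5824, -0.1614, 0.2397]
ee_rot: [0.017, 1.0, -0.0, 0.001]
ft_force: [0.5, -0.4, 0.6]
grip_width: 1.002
grasp_force: 0.0
clock: 24.9
position: [0.508, -0.3284, 0.2388]
ee_rot: [0.017, 1.0, 0.0, 0.0]
ft_force: [1.7, 1.1, -0.2]
grip_width: 0.999
grasp_force: 0.0
t 24.9 pos [ 0.508  -0.3284  0.2388] toolyaw -2.0 tilt [ 0.  0. -1.] w 1.0 F [ 1.7  1.1 -0.2]
 -> yaw rad -0.035  slide cm after [0.8  2.84 3.88]
g {'px': [167.2, 152.0], 'c': [693.3, 164.5], 'wh': [153.0, 29.8], 'yaw': -88.2}
g {'px': [150.1, 169.7], 'c': [642.4, 207.8], 'wh': [34.9, 34.2], 'yaw': 1.7}
g {'px': [185.4, 170.1], 'c': [645.3, 112.6], 'wh': [35.4, 31.7], 'yaw': 2.6}
r {'px': [249.6, 162.0], 'c': [670.5, -59.6], 'wh': [142.7, 7.0], 'yaw': -2.1}
r {'px': [323.8, 167.5], 'c': [662.8, -261.2], 'wh': [143.1, 7.4], 'yaw': -1.9}
r {'px': [277.0, 165.3], 'c': [664.0, -134.2], 'wh': [54.4, 7.5], 'yaw': 1.0}
r {'px': [286.7, 175.4], 'c': [638.5, -161.7], 'wh': [34.9, 34.5], 'yaw': 1.0}
tumbler [{'px': [223.5, 238.4], 'c': [463.6, 2.3], 'wh': [66.4, 66.2], 'yaw': -88.2}]
jar [{'px': [280.2, 239.5], 'c': [464.3, -145.1], 'wh': [62.9, 60.5], 'yaw': -43.8}]
crock [{'px': [173.1, 114.0], 'c': [763.2, 133.2], 'wh': [104.0, 89.2], 'yaw': 46.5}]
```

View pics/j9.png

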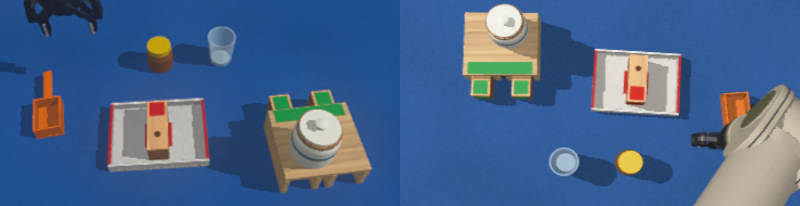

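The final picture shows both green boxes home in separate bays and the red box flat in the tray. The tumbler, jar and crock are where they were, and the scoop looks undisturbed.

```bash
python3 -c "
from workcell import manip
print(manip.hand_in())"
```

```text
the job is handed in; nothing more can be done
None
```

I handed the job in at about 25 s: both green boxes are pushed home in their own bays with tag ends out, the red box lies flat on the tray floor, and the other items were left alone.

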